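Blade under the drawer tower at the watchmaker's bench

TASK

The tall drawer tower is to be carried off the bench. Tip it back on its rear lower edge until it leans by itself on the sloping metal rest behind it. Then slide the flat steel lifting blade (the wooden-handled tool with the wide flat plate, not the one with the thin rod) under its raised front, in the middle, straight on from the front and about halfway under, and leave the blade lying flat on the bench with the tower still leaning.

Things in the scene. Friction and masses are not known exactly. Their poses are not given: they have to be found in the camera images.
- tower: Tall closed grey box 70 deep (x) x 90 wide (y) x 170 mm high, loose, about 0.55 kg, white drawer fronts on its -x face (the front). Origin: centre of underside. Stands 4-12 mm before the rest. A push (1-3 N) along +x at 130 mm up tips it; once the face there is 50 mm back (22 deg) it falls by itself on the rest, leaning 30 deg, front lower edge 35 mm up, 30 mm level from the origin.
- rest: Sloping rest of aluminium bars, fixed: two bars 24 mm wide, 64 mm apart, 190 mm long, leaning back 30 degrees, on a foot bar 130 mm long and 6 mm high. Origin: on the bench, middle of the foot's front side; x points level the way the tower is to lean, y along the foot. It reaches 125 mm back and is 170 mm high.
- blade_grip (a point): Centre of the lifting blade's upright wooden handle, 28 mm above the bench. Handle 60 mm long (x), 18 mm wide (y, grip across it), top 52 mm up, on a steel plate 4 mm thick, 50 mm wide, reaching 35 mm behind and 100 mm ahead (x, to the tip) of the centre; loose, about 0.22 kg. A like-handled tool with a thin rod for a plate is not wanted.
- blade_tip (a point): Middle of the front edge of the blade's plate, half-way through its thickness: 100 mm ahead (x) of the handle's centre and 26 mm below it. Axes as for blade_grip.
Mind the look-alikes: they are no part of the job. Several things have the shape of the rest; the one meant has the colours described above. Leave any pink look-alike of the tower alone.

How it is judged:
On the way, in this order (a step that is already met when the one before it is completed fails the run):
1. the tower is tipped back and leans on the rest (24 to 40 degrees), the blade not yet under it (angle between tower's own z axis and vertical between 0.42 and 0.7 rad and x of tower in the frame of rest above -0.065 m and x of blade_tip in the frame of rest below -0.07 m), for 0.3 s.
2. the blade's tip is under the tower's raised front (angle between tower's own z axis and vertical above 0.42 rad and x of blade_tip in the frame of tower above -0.01 m and y of blade_tip in the frame of tower between -0.025 and 0.025 m and height (world z) of blade_tip below 0.025 m), for 0.2 s.
At the end, for the whole second after the job is handed in: The tower leans back 24 to 40 degrees by itself on the rest, at its foot; the blade lies flat on the bench, square to the tower's front within 17 degrees, its tip within 25 mm of the tower's middle and 10 to 50 mm in under the front edge (level) (angle between tower's own z axis and vertical between 0.42 and 0.7 rad and x of tower in the frame of rest between -0.065 and -0.01 m and x of blade_tip in the frame of tower between -0.01 and 0.035 m and y of blade_tip in the frame of tower between -0.025 and 0.025 m and angle between the y axis of blade_tip and the y axis of tower, either way round below 0.3 rad and angle between blade_tip's own z axis and vertical below 0.1 rad and height (world z) of blade_tip below 0.01 m); the robot touches nothing.
It fails at once if the tower is knocked over (tilted more than 52 degrees) (angle between tower's own z axis and vertical above 0.9 rad).
It fails at once if the tower is lifted off the bench (its underside's centre more than 45 mm up) (height (world z) of tower above 0.045 m).
It also fails if it takes over 54 s, if anything falls off the work surface, if the arm or the gripper's body presses on something with over 40 N, if the wrist force passes 120 N, or if a joint passes its speed limit or range.

ROBOT

A 6-joint arm with a two-finger parallel gripper is mounted at the origin on the work surface. World frame = base frame: x ahead of the robot, y to its left, z up, the work surface at z = 0. Lengths are in m, angles in rad, forces in N, time in s.
With the tool pointing down it reaches from about 0.4 to 0.825 m from the base axis. Payload 7 kg.
Tool frame: the origin (TCP) lies at the very end of the fingers, on their centre line; the grasp point (between the pads) lies 19 mm behind it; z points along the fingers, y is the line along which they close (so a half turn about z gives the same grasp; the last joint's range is limited). The gripper opens to 88 mm and grips with 3 to 60 N. Pads are 19 mm wide; open, the fingers measure 130 mm over their backs; the gripper's body (78 mm by 193 mm) begins 47 mm behind the grasp point.
Start: joints at [1.627, 0.359, 0.012, 0, -1.224, -0.288], TCP at [0.155, 0.657, 0.193] pointing down, gripper open.
Joint ranges: [-3.07, 3.07], [-1.43, 2.12], [-1.02, 1.25], [-3.03, 1.67], [-3.05, -0], [-3.03, 3.03]. Speed limits (rad/s): [2.39, 2.39, 3.01, 3.14, 3.14, 3.14].

INTERFACE

Orientations are given as [roll, pitch, yaw] about the fixed x, y, z axes, in that order (R = Rz(yaw) Ry(pitch) Rx(roll)).
In Python, from station import arm gives the robot as it stands. The module is installed in compiled form; this text tells all that it offers.
- The arm moves only by the shell command python3 -m crank 'ROWS' [FORCE]. ROWS is JSON, a list of rows, each an object of numbers: "dx", "dy", "dz": the shift along the world's x, y, z in m; "twist": the turn about the world's z in degrees; "grip": the opening, from -1 (shut) to 1 (fully open). A call has exactly 5 rows; each row is the pose to reach, as a shift and turn from the pose commanded when the call began; what a row does not reach only later rows make up. A row lasts 1/12 s, in which the tool goes at most 41.7 mm and 7.16 degrees, less where a joint would pass 70% of its speed; a pose out of reach is approached as far as the arm can. A call with a gripper value outside its range is refused whole. The fingers move at their own pace and stop on an object; FORCE is the grip in N (left out, the last holds). Time passes only in rows, so rows that repeat a pose let the fingers close, or fill a call up. It gives the time, the measured TCP pose, the force, the opening and the grip force at its end, in the units of the state.
- arm.get_state(): the state, without advancing time (a new reading comes with each control period).
- arm.grab_frame(name): name is "side" or "top"; returns the picture (420x560x3 uint8, red, green, blue); there is no depth.
- arm.get_calibration(name): a dict with "fx", "fy", "cx", "cy" (pixels), "cam_to_world" (4x4, takes a point from camera to world coordinates). Camera axes: x right, y down, z forward; pixel columns grow to the right and rows downward; lengths in m; the calibration is good to about 2 mm. A picture is of the moment at which its call begins. get_calibration takes no time and is no camera call.
- arm.job_done(): hands the job in; it is judged then, once.
The state is a dict: "t": time; "q": joint angles; "qd": joint speeds; "joint_efforts": joint torques, N m; "eef_pos": TCP position; "ee_rot": TCP orientation; "force": force on the tool from outside, world axes, zero at the start; "moment": the same for the moment, N m; "width": finger opening in m; "gripper_force": force on a finger pad.
Only numpy, scipy, OpenCV 4.12 (cv2) and the standard library are available. Lean on these libraries where they do the work, as an engineer would, in place of code of your own. Each camera call takes 0.05 s, during which the arm holds its last target. There are 200 camera calls.

## Working session

There is one attempt and no reset: what is moved stays moved. The work goes in short steps, Python scripts to look and compute and a shell command to move; the robot and the scene stay as the last step left them, time stands still between calls to the robot, and variables do not carry over. Pictures are saved under pics/ and viewed, at most 10 in all, crops included, and the job is handed in when it is done.

```bash
mkdir -p pics
cat > h.py <<'E'
import numpy as np, cv2
from station import arm
def snap(n,f,crop=None,s=1):
    im=arm.grab_frame(n)[:,:,::-1]
    if crop: x0,y0,x1,y1=crop; im=im[y0:y1,x0:x1]
    cv2.imwrite('pics/'+f,cv2.resize(im,None,fx=s,fy=s,interpolation=cv2.INTER_CUBIC))
def pt(n,u,v,z):
    c=arm.get_calibration(n);T=np.array(c['cam_to_world'])
    d=T[:3,:3]@[(u-c['cx'])/c['fx'],(v-c['cy'])/c['fy'],1];o=T[:3,3]
    return o+d*(z-o[2])/d[2]
def px(n,p):
    c=arm.get_calibration(n);T=np.array(c['cam_to_world'])
    q=T[:3,:3].T@(np.array(p)-T[:3,3]);return q[0]/q[2]*c['fx']+c['cx'],q[1]/q[2]*c['fy']+c['cy']
E
python3 -c "
from h import *
snap('top','t0.png',s=1.4);snap('side','s0.png',s=1.4)
for n in('top','side'):print(np.round(arm.get_calibration(n)['cam_to_world'],3))
s=arm.get_state();print(s['t'],s['eef_pos'],s['ee_rot'],s['width'])"
```

```text
[[-0.017 -0.997  0.08   0.499]
 [-0.999  0.014 -0.037 -0.067]
 [ 0.035 -0.08  -0.996  0.83 ]
 [ 0.     0.     0.     1.   ]]
[[-0.76  -0.408  0.506  0.179]
 [-0.65   0.486 -0.584  0.349]
 [-0.008 -0.773 -0.635  0.519]
 [ 0.     0.     0.     1.   ]]
0.1 [0.15503408 0.65646672 0.19261521] [ 3.14011514e+00 -1.60740176e-04 -2.31924372e-01] 0.08790386177141674
```

View pics/t0.png

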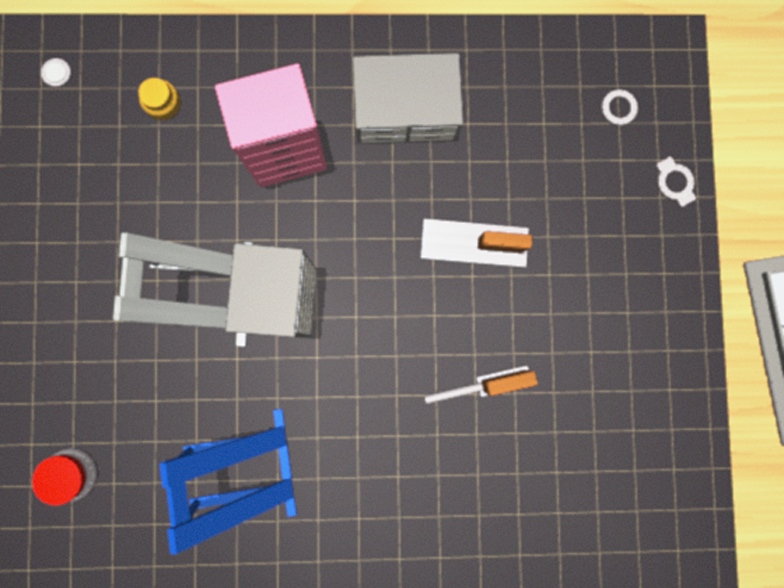

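View pics/s0.png

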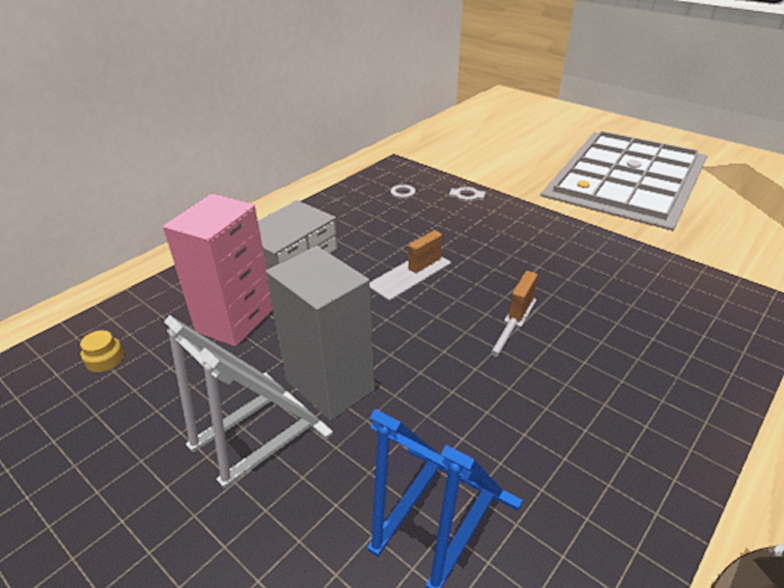

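The top view has these candidates, in viewed pixels. Towers: tall grey (270,290), pink (270,120) and low grey cabinet (407,95). Rests: aluminium (170,280) and blue (230,480). Tools: wide plate (475,243) and thin rod (485,385). I choose the tall grey tower, the aluminium rest and the wide-plate tool, and will check them in one close crop.

```bash
python3 -c "
from h import *
snap('top','t1.png',(150,140,390,260),3.3)"
```

```text
(no output)
```

View pics/t1.png

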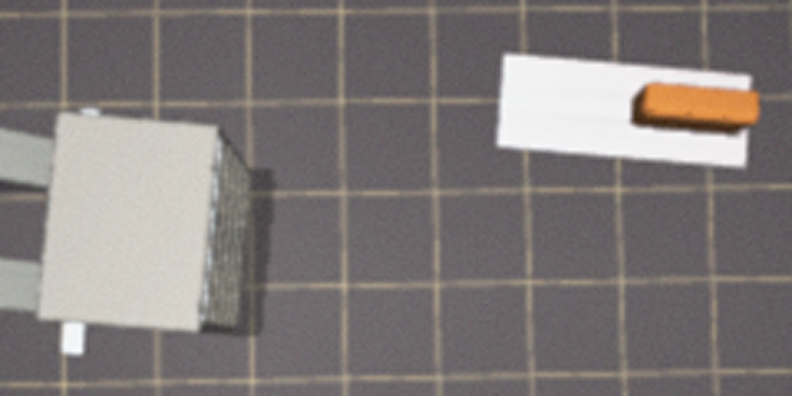

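The crop confirms the choice. The tower top has corners (58,113), (218,127), (200,330) and (40,318). The wide plate has corners (503,54), (751,75), (745,166) and (497,146), with its handle on top. The aluminium foot's ends show at (90,110) and (73,338).

```bash
python3 -c "
from h import *
def P(l,z):
    return np.array([pt('top',150+(u+.5)/3.3-.5,140+(v+.5)/3.3-.5,z) for u,v in l])
for nm,l,z in (('tower',[(58,113),(218,127),(200,330),(40,318)],.17),('plate',[(503,54),(751,75),(745,166),(497,146)],.004),('handle',[(645,84),(758,92),(757,128),(640,122)],.052),('footR/L front',[(84,338),(99,108)],.006)):
    q=P(l,z);print(nm,np.round(q[:,:2],4).tolist(),'mean',q.mean(0).round(4))
    if len(q)==4: print(' ux',np.round(q[0]-q[1],4),np.linalg.norm(q[0]-q[1]),np.linalg.norm(q[3]-q[2]),'uy',np.linalg.norm(q[0]-q[3]), np.linalg.norm(q[1]-q[2]),np.degrees(np.arctan2(*( (q[0]-q[1]+q[3]-q[2])[[1,0]]))))
"
```

```text
tower [[0.6003, 0.0691], [0.5934, 0.0006], [0.5061, 0.0088], [0.5124, 0.0765]] mean [0.553  0.0388 0.17  ]
 ux [0.0069 0.0685 0.    ] 0.06884401017456998 0.06800965827464896 uy 0.08823149446208653 0.08763232857890359 84.49095355560142
plate [[0.6555, -0.1375], [0.6424, -0.2736], [0.5923, -0.2686], [0.605, -0.1332]] mean [ 0.6238 -0.2032  0.004 ]
 ux [0.0131 0.136  0.    ] 0.13666032582769047 0.13594401959612512 uy 0.05069940314886166 0.050385823646722165 84.5766535622605
handle [[0.63, -0.2064], [0.6251, -0.2649], [0.6064, -0.2637], [0.6103, -0.2032]] mean [ 0.618  -0.2345  0.052 ]
 ux [0.0048 0.0585 0.    ] 0.05871514535397261 0.06061902212012221 uy 0.019943522375807102 0.018751097072226615 85.83492057278232
footR/L front [[0.5048, 0.0889], [0.628, 0.081]] mean [0.5664 0.0849 0.006 ]
```

```bash
python3 -m crank '[{"dx":0.02,"dy":-0.015,"dz":0.033,"twist":-7,"grip":-1},{"dx":0.04,"dy":-0.04,"dz":0.06,"twist":-14,"grip":-1},{"dx":0.06,"dy":-0.07,"dz":0.08,"twist":-21,"grip":-1},{"dx":0.08,"dy":-0.105,"dz":0.08,"twist":-28,"grip":-1},{"dx":0.1,"dy":-0.14,"dz":0.08,"twist":-35,"grip":-1}]'
python3 -m crank '[{"dx":0.02,"dy":-0.036,"dz":0,"twist":-7,"grip":-1},{"dx":0.04,"dy":-0.072,"dz":0,"twist":-14,"grip":-1},{"dx":0.06,"dy":-0.108,"dz":0,"twist":-21,"grip":-1},{"dx":0.08,"dy":-0.144,"dz":0,"twist":-28,"grip":-1},{"dx":0.1,"dy":-0.18,"dz":0,"twist":-35,"grip":-1}]'
python3 -m crank '[{"dx":0.02,"dy":-0.036,"dz":0,"twist":-6,"grip":-1},{"dx":0.04,"dy":-0.072,"dz":0,"twist":-12,"grip":-1},{"dx":0.06,"dy":-0.108,"dz":0,"twist":-12,"grip":-1},{"dx":0.08,"dy":-0.144,"dz":0,"twist":-12,"grip":-1},{"dx":0.1,"dy":-0.18,"dz":0,"twist":-12,"grip":-1}]'
```

```text
t: 0.57
eef_pos: [0.2558, 0.5161, 0.2746]
ee_rot: [-3.14, 0.001, -0.848]
force: [0.9, -0.5, -0.2]
width: 0.0597
gripper_force: 0.0
t: 0.98
eef_pos: [0.3554, 0.3349, 0.2735]
ee_rot: [-3.142, 0.0, -1.459]
force: [0.5, 0.2, 1.0]
width: 0.0266
gripper_force: 0.0
t: 1.4
eef_pos: [0.4554, 0.155, 0.2737]
ee_rot: [-3.141, 0.001, -1.663]
force: [1.2, 1.1, 0.4]
width: 0.0008
gripper_force: 0.0
```

```bash
python3 -m crank '[{"dx":0.018,"dy":-0.037,"dz":0,"twist":0,"grip":-1},{"dx":0.036,"dy":-0.074,"dz":0,"twist":0,"grip":-1},{"dx":0.054,"dy":-0.111,"dz":0,"twist":0,"grip":-1},{"dx":0.072,"dy":-0.148,"dz":0,"twist":0,"grip":-1},{"dx":0.09,"dy":-0.185,"dz":0,"twist":0,"grip":-1}]'
python3 -m crank '[{"dx":0,"dy":-0.01,"dz":-0.03,"twist":0,"grip":-1},{"dx":0,"dy":-0.01,"dz":-0.065,"twist":0,"grip":-1},{"dx":0,"dy":-0.01,"dz":-0.1,"twist":0,"grip":-1},{"dx":0,"dy":-0.01,"dz":-0.13,"twist":0,"grip":-1},{"dx":0,"dy":-0.01,"dz":-0.141,"twist":0,"grip":-1}]'
python3 -m crank '[{"dx":0.000,"dy":0.006,"dz":0,"twist":0,"grip":-1},{"dx":0.001,"dy":0.012,"dz":0,"twist":0,"grip":-1},{"dx":0.002,"dy":0.018,"dz":0,"twist":0,"grip":-1},{"dx":0.002,"dy":0.024,"dz":0,"twist":0,"grip":-1},{"dx":0.003,"dy":0.03,"dz":0,"twist":0,"grip":-1}]'
```

```text
t: 1.82
eef_pos: [0.5454, -0.0302, 0.2735]
ee_rot: [-3.141, 0.0, -1.663]
force: [1.6, 0.4, 0.7]
width: 0.0003
gripper_force: 0.0
t: 2.23
eef_pos: [0.542, -0.0388, 0.1279]
ee_rot: [3.135, -0.001, -1.664]
force: [-0.5, 0.8, 0.2]
width: 0.0005
gripper_force: 0.0
t: 2.65
eef_pos: [0.5491, -0.0068, 0.1342]
ee_rot: [-3.139, 0.001, -1.662]
force: [0.2, -0.4, 0.8]
width: 0.0006
gripper_force: 0.0
```

```bash
python3 -m crank '[{"dx":0.000,"dy":0.005,"dz":0,"twist":0,"grip":-1},{"dx":0.001,"dy":0.01,"dz":0,"twist":0,"grip":-1},{"dx":0.001,"dy":0.015,"dz":0,"twist":0,"grip":-1},{"dx":0.002,"dy":0.02,"dz":0,"twist":0,"grip":-1},{"dx":0.002,"dy":0.025,"dz":0,"twist":0,"grip":-1}]'
python3 -m crank '[{"dx":0.000,"dy":0.005,"dz":0,"twist":0,"grip":-1},{"dx":0.001,"dy":0.01,"dz":0,"twist":0,"grip":-1},{"dx":0.001,"dy":0.014,"dz":0,"twist":0,"grip":-1},{"dx":0.001,"dy":0.017,"dz":0,"twist":0,"grip":-1},{"dx":0.002,"dy":0.02,"dz":0,"twist":0,"grip":-1}]'
python3 -c "
from h import *
snap('side','s2.png',s=1.4)"
```

```text
t: 3.07
eef_pos: [0.5502, 0.0174, 0.1325]
ee_rot: [-3.142, 0.0, -1.663]
force: [0.9, -0.8, -0.3]
width: 0.0004
gripper_force: 0.4
t: 3.48
eef_pos: [0.5519, 0.0373, 0.1324]
ee_rot: [3.141, -0.0, -1.663]
force: [-0.4, 0.5, 1.1]
width: 0.0003
gripper_force: 0.2
```

View pics/s2.png

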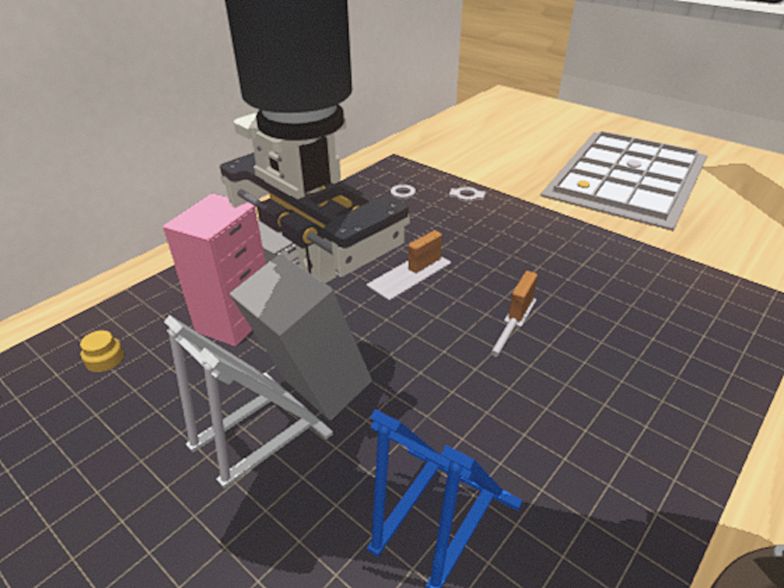

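The side view shows the tower at (300,340) tilted about 18–20° but not yet fallen. I'll push on slowly.

```bash
python3 -m crank '[{"dx":0.000,"dy":0.004,"dz":0,"twist":0,"grip":-1},{"dx":0.001,"dy":0.008,"dz":0,"twist":0,"grip":-1},{"dx":0.001,"dy":0.011,"dz":0,"twist":0,"grip":-1},{"dx":0.001,"dy":0.014,"dz":0,"twist":0,"grip":-1},{"dx":0.002,"dy":0.017,"dz":0,"twist":0,"grip":-1}]'
python3 -m crank '[{"dx":0,"dy":0.002,"dz":0,"twist":0,"grip":-1},{"dx":0,"dy":0.002,"dz":0,"twist":0,"grip":-1},{"dx":0,"dy":0.002,"dz":0,"twist":0,"grip":-1},{"dx":0,"dy":0.002,"dz":0,"twist":0,"grip":-1},{"dx":0,"dy":0.002,"dz":0,"twist":0,"grip":-1}]'
python3 -m crank '[{"dx":0,"dy":-0.015,"dz":0,"twist":0,"grip":-1},{"dx":0,"dy":-0.04,"dz":0.0,"twist":0,"grip":-1},{"dx":0.01,"dy":-0.075,"dz":0.0,"twist":0,"grip":-1},{"dx":0.025,"dy":-0.11,"dz":0.0,"twist":0,"grip":0},{"dx":0.035,"dy":-0.145,"dz":0.0,"twist":0,"grip":0}]'
python3 -m crank '[{"dx":0.006,"dy":-0.035,"dz":0,"twist":0,"grip":0},{"dx":0.012,"dy":-0.07,"dz":0.0,"twist":0,"grip":0},{"dx":0.02,"dy":-0.105,"dz":0.0,"twist":0,"grip":0},{"dx":0.027,"dy":-0.13,"dz":0.0,"twist":0,"grip":0},{"dx":0.031,"dy":-0.145,"dz":0.0,"twist":0,"grip":0}]'
python3 -c "
from h import *
snap('top','t3.png',s=1.4);snap('side','s3.png',s=1.4)"
```

```text
t: 3.95
eef_pos: [0.554, 0.0542, 0.1324]
ee_rot: [3.141, 0.0, -1.663]
force: [0.4, 0.3, 0.4]
width: 0.0004
gripper_force: 0.0
t: 4.37
eef_pos: [0.5541, 0.0558, 0.1325]
ee_rot: [3.142, -0.0, -1.663]
force: [-0.5, 0.1, -0.1]
width: 0.0004
gripper_force: 0.0
t: 4.78
eef_pos: [0.5899, -0.0904, 0.1328]
ee_rot: [-3.141, 0.0, -1.662]
force: [1.0, 0.8, -0.0]
width: 0.0088
gripper_force: 0.0
t: 5.2
eef_pos: [0.6201, -0.2372, 0.132]
ee_rot: [3.141, -0.0, -1.665]
force: [1.3, 0.6, 0.7]
width: 0.0406
gripper_force: 0.0
```

View pics/t3.png

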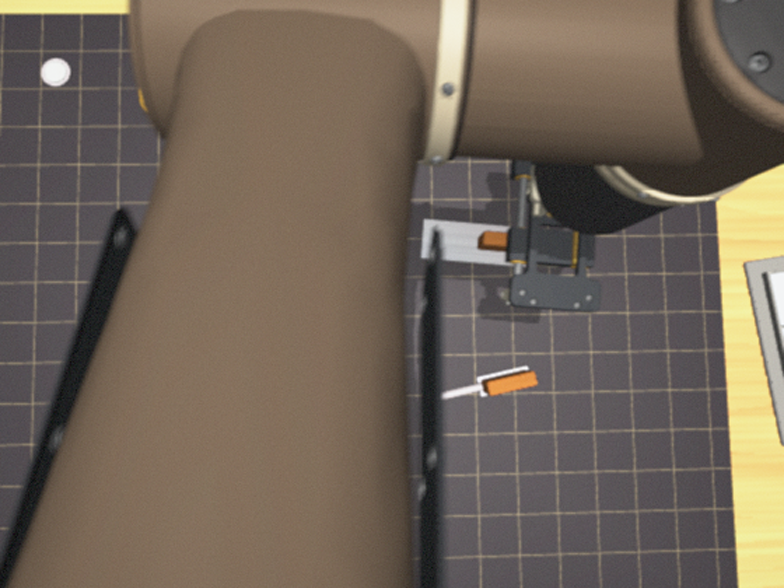

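View pics/s3.png

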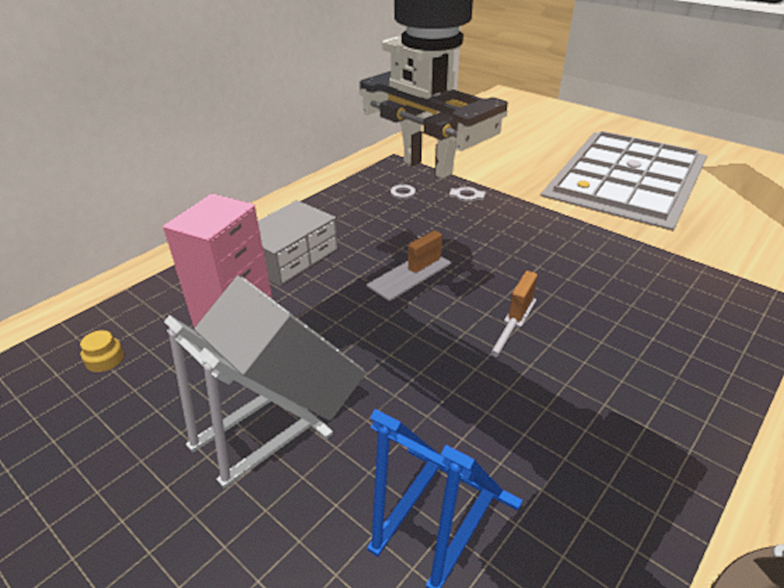

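The side view shows the tower at (280,350) leaning fully on the rest's bars, and the gripper is above the blade handle (425,250), clear of the tower. I'll measure the tower's lower edge corners while descending on the handle.

```bash
python3 -c "
from h import *
print(pt('side',328/1.4,418/1.4,0),pt('side',364/1.4,376/1.4,.035))
# predictions
ux=np.array([.096,.995,0]);uy=np.array([-.995,.096,0])
for r in(.070,.074,.080,.085):
  p=np.array([.5565,r,0])+.045*uy;print(r,np.array(px('side',p))*1.4,np.array(px('side',p-ux*.0606+[0,0,.035]))*1.4)"
python3 -m crank '[{"dx":0,"dy":0,"dz":-0.03,"twist":0,"grip":0},{"dx":0,"dy":0.001,"dz":-0.06,"twist":0,"grip":0},{"dx":0,"dy":0.001,"dz":-0.09,"twist":0,"grip":0},{"dx":0,"dy":0.001,"dz":-0.11,"twist":0,"grip":0},{"dx":0,"dy":0.001,"dz":-0.12,"twist":0,"grip":0}]'
python3 -m crank '[{"dx":0,"dy":0,"dz":0,"twist":0,"grip":-1},{"dx":0,"dy":0,"dz":0,"twist":0,"grip":-1},{"dx":0,"dy":0,"dz":0,"twist":0,"grip":-1},{"dx":0,"dy":0,"dz":0,"twist":0,"grip":-1},{"dx":0,"dy":0,"dz":0,"twist":0,"grip":-1}]' 25
```

```text
[0.51528279 0.07629492 0.        ] [0.50504415 0.02352505 0.035     ]
0.07 [331.36050099 418.53195471] [368.91996531 371.16226015]
0.074 [328.90392981 420.61092372] [366.63223547 373.04367609]
0.08 [325.18608675 423.75729317] [363.17038783 375.89067979]
0.085 [322.05723893 426.40520247] [360.25741464 378.28629228]
t: 5.72
eef_pos: [0.618, -0.2317, 0.0093]
ee_rot: [3.137, 0.001, -1.663]
force: [0.2, 0.9, -0.9]
width: 0.0437
gripper_force: 0.0
t: 6.13
eef_pos: [0.621, -0.2331, 0.0142]
ee_rot: [-3.139, -0.0, -1.663]
force: [-0.5, 0.4, 4.8]
width: 0.0174
gripper_force: 25.0
```

```bash
python3 -m crank '[{"dx":0,"dy":0,"dz":0.004,"twist":0,"grip":-1},{"dx":-0.015,"dy":0.005,"dz":0.004,"twist":0,"grip":-1},{"dx":-0.04,"dy":0.015,"dz":0.004,"twist":0,"grip":-1},{"dx":-0.065,"dy":0.03,"dz":0.004,"twist":0,"grip":-1},{"dx":-0.083,"dy":0.04,"dz":0.004,"twist":0,"grip":-1}]' 40
python3 -m crank '[{"dx":0.001,"dy":0.015,"dz":0,"twist":0,"grip":-1},{"dx":0.002,"dy":0.03,"dz":0,"twist":0,"grip":-1},{"dx":0.003,"dy":0.045,"dz":0,"twist":0,"grip":-1},{"dx":0.004,"dy":0.06,"dz":0,"twist":0,"grip":-1},{"dx":0.005,"dy":0.07,"dz":0,"twist":0,"grip":-1}]'
python3 -c "
from h import *
snap('side','s4.png',(110,130,350,310),3.3)"
```

```text
t: 6.55
eef_pos: [0.5346, -0.1925, 0.0164]
ee_rot: [3.14, 0.001, -1.664]
force: [0.1, -0.1, -1.8]
width: 0.0168
gripper_force: 40.0
t: 6.97
eef_pos: [0.5422, -0.122, 0.017]
ee_rot: [-3.141, 0.0, -1.663]
force: [0.4, 0.0, -2.3]
width: 0.0172
gripper_force: 40.0
```

View pics/s4.png

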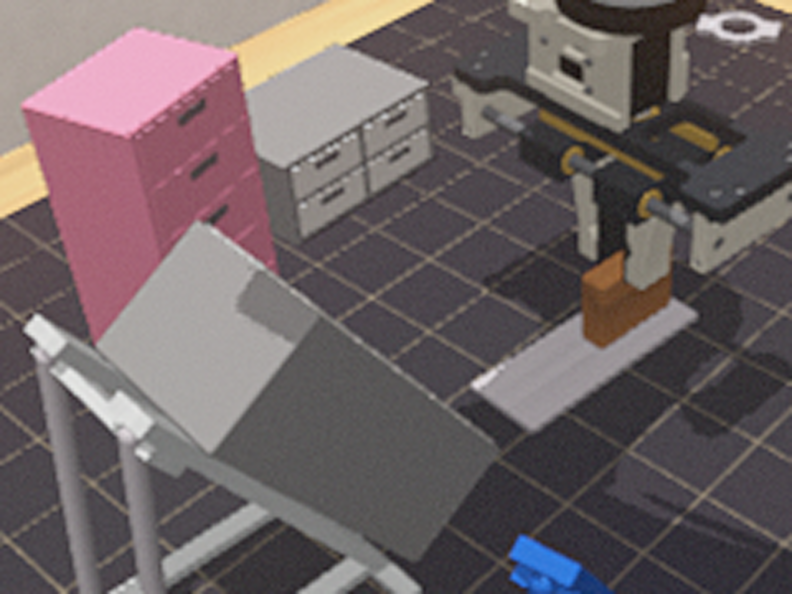

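The tool at (640,330) is held level with its plate tip at (473,384)–(535,431). The tower's near bottom corners are at (497,450) and (418,562), and its top corners are (318,315), (212,455) and far (203,222).

```bash
python3 -c "
from h import *
f=lambda u,v,z:pt('side',110+(u+.5)/3.3-.5,130+(v+.5)/3.3-.5,z).round(4)
for a in((473,384,.008),(535,431,.008),(497,450,.035),(418,562,0),(318,315,.182),(203,222,.182),(212,455,.147)):print(a,f(*a))"
```

```text
(473, 384, 0.008) [ 0.5717 -0.0281  0.008 ]
(535, 431, 0.008) [ 0.521  -0.0228  0.008 ]
(497, 450, 0.035) [0.5086 0.019  0.035 ]
(418, 562, 0) [0.5107 0.0762 0.    ]
(318, 315, 0.182) [0.5113 0.1108 0.182 ]
(203, 222, 0.182) [0.5956 0.1014 0.182 ]
(212, 455, 0.147) [0.5142 0.1678 0.147 ]
```

```bash
python3 -m crank '[{"dx":0.001,"dy":0.014,"dz":0,"twist":0,"grip":-1},{"dx":0.002,"dy":0.028,"dz":0,"twist":0,"grip":-1},{"dx":0.004,"dy":0.042,"dz":0,"twist":0,"grip":-1},{"dx":0.005,"dy":0.056,"dz":0,"twist":0,"grip":-1},{"dx":0.006,"dy":0.066,"dz":0,"twist":0,"grip":-1}]'
python3 -m crank '[{"dx":0,"dy":0,"dz":0,"twist":0,"grip":-1},{"dx":0,"dy":0,"dz":-0.002,"twist":0,"grip":-1},{"dx":0,"dy":0,"dz":-0.004,"twist":0,"grip":-1},{"dx":0,"dy":0,"dz":-0.0045,"twist":0,"grip":-1},{"dx":0,"dy":0,"dz":-0.0045,"twist":0,"grip":-1}]'
python3 -m crank '[{"dx":0,"dy":0,"dz":-0.0045,"twist":0,"grip":-0.3},{"dx":0,"dy":0,"dz":-0.0045,"twist":0,"grip":-0.3},{"dx":0,"dy":0,"dz":-0.0045,"twist":0,"grip":-0.3},{"dx":0,"dy":0,"dz":-0.0045,"twist":0,"grip":-0.3},{"dx":0,"dy":0,"dz":-0.0045,"twist":0,"grip":-0.3}]'
```

```text
t: 7.43
eef_pos: [0.5483, -0.0563, 0.0167]
ee_rot: [-3.141, 0.0, -1.663]
force: [0.1, 0.3, -3.2]
width: 0.0172
gripper_force: 40.0
t: 7.85
eef_pos: [0.5485, -0.0571, 0.014]
ee_rot: [-3.14, 0.001, -1.663]
force: [-7.5, 5.9, 20.5]
width: 0.0173
gripper_force: 40.0
t: 8.27
eef_pos: [0.5481, -0.0574, 0.0074]
ee_rot: [3.142, -0.0, -1.663]
force: [-0.2, -0.7, -1.0]
width: 0.0305
gripper_force: 0.0
```

```bash
python3 -m crank '[{"dx":0,"dy":0,"dz":0.01,"twist":0,"grip":-0.3},{"dx":0,"dy":0,"dz":0.03,"twist":0,"grip":-0.3},{"dx":0,"dy":-0.005,"dz":0.065,"twist":0,"grip":-0.3},{"dx":0,"dy":-0.03,"dz":0.09,"twist":0,"grip":-0.3},{"dx":0,"dy":-0.065,"dz":0.1,"twist":0,"grip":-0.3}]'
python3 -m crank '[{"dx":0,"dy":-0.035,"dz":0.01,"twist":0,"grip":-0.3},{"dx":0,"dy":-0.07,"dz":0.02,"twist":0,"grip":-0.3},{"dx":0,"dy":-0.105,"dz":0.03,"twist":0,"grip":-0.3},{"dx":0,"dy":-0.14,"dz":0.03,"twist":0,"grip":-0.3},{"dx":0,"dy":-0.14,"dz":0.03,"twist":0,"grip":-0.3}]'
python3 -c "
from h import *
snap('side','s5.png',(110,130,350,310),3.3)"
```

```text
t: 8.68
eef_pos: [0.5508, -0.1214, 0.1126]
ee_rot: [-3.135, 0.0, -1.659]
force: [0.8, -0.3, -0.8]
width: 0.0304
gripper_force: 0.0
t: 9.1
eef_pos: [0.548, -0.2671, 0.1388]
ee_rot: [-3.14, -0.001, -1.666]
force: [0.1, 1.6, -0.5]
width: 0.0307
gripper_force: 0.0
```

View pics/s5.png

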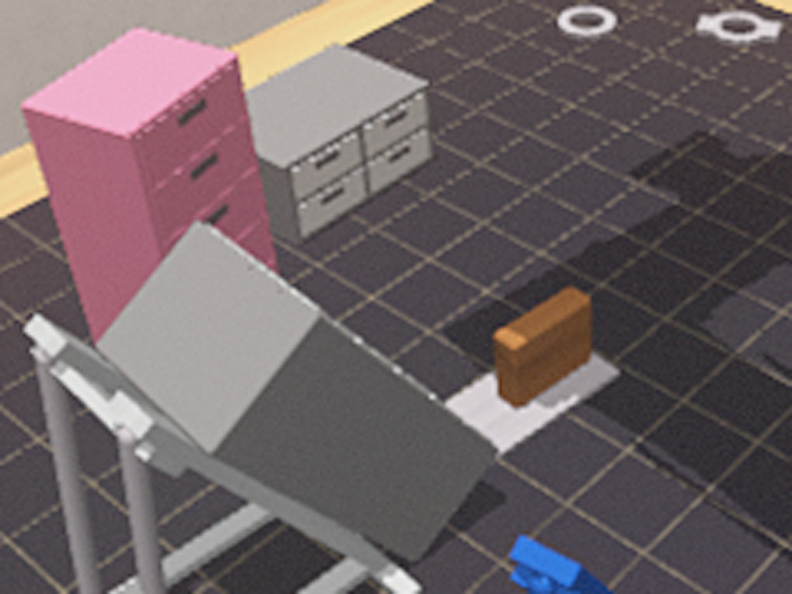

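The tower still leans unmoved, with its corners at (497,450), (318,315) and (203,222). The blade lies flat with its tip under the front, its handle top is around (545,318) and its rear plate corner is at (617,371). I'll check this numerically.

```bash
python3 -c "
from h import *
f=lambda u,v,z:pt('side',110+(u+.5)/3.3-.5,130+(v+.5)/3.3-.5,z)
c=np.mean([f(*p,.052) for p in((497,333),(575,290),(592,297),(517,348))],0);u=np.array([.096,.995,0])
print(c,'tip',c+.1*u, 'tip via rear corner',f(617,371,.004)+.135*u-.025*np.array([.995,-.096,0]))"
```

```text
[ 0.54423717 -0.05954442  0.052     ] tip [0.55383717 0.03995558 0.052     ] tip via rear corner [0.50766497 0.04525824 0.004     ]
```

```bash
python3 -c "
from station import arm
print(arm.job_done())"
```

```text
the job is handed in; nothing more can be done
None
```

I handed the job in at about 9 s on the robot clock: the tower leans on the aluminium rest, and the blade lies flat under the middle of its front, its tip within about 5 mm of the point I aimed for (roughly halfway under); the hand-in call gave no verdict.

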